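# Load the slide carrier under the spring clip of an imaging stage

## Task

Load the blue slide carrier into the imaging stage: press the orange thumb plate of the spring clip down with one fingertip and, while you keep it down so that the clip's foot stays clear, push the carrier along its slideway with the other fingertip, under the foot, until it is fully home against the end stop. Only then let the clip come down onto the carrier, and withdraw. Push the carrier only, never lift it, and leave the bottle, the tube rack and the tip box where they stand.

Things in the scene. Friction and masses are not known exactly. Their poses are not given: they have to be found in the camera images.
- stage: White imaging stage fixed to the bench. Origin on the bench under the slideway's centre line; x along the slideway towards the end stop, y towards the clip's thumb plate. Deck x -180 to 75, y -50 to 100 mm, top 20 mm up. Two dark rails (x -160 to 60 mm, 69 mm apart, 10 mm high) overhang the carrier's edges (61 mm gap), so it can only slide. Grey scanner head at x 75 to 160 mm, 45 mm high.
- end_stop (a point): Foot of the end stop's face, on the deck: stage x = 60 mm, y = 0. The stop is 10 mm high. Carrier home: its front face touches the stop, so its origin is at stage x = 10 mm.
- clip (a joint): Spring clip, pivot along the stage's x at stage y = 41 mm, 31.5 mm above the bench. Rad: 0 at rest (foot down, barring the way), up to 0.40 (hard stop) as the thumb plate is pressed down and the foot rises. The foot clears the carrier from about 0.14; on the loaded carrier it reads about 0.12. The spring shuts it again: about 3 N at mid-plate starts it, about 5.5 N holds 0.36.
- clip_foot (a point): Underside of the clip's steel foot, 24 mm along the stage's x (20 to 44 mm) and 8 mm wide about y = 0; at rest 1.5 mm above the deck. Pushing the carrier against the lowered foot does not open the clip.
- thumb_plate (a point): Middle of the upper face of the orange thumb plate, moving with the clip: 155 mm long (stage x -177 to -22 mm), 9 to 53 mm outward (+y) from the pivot. At rest it slopes up outward by 0.36 rad, this point 43 mm above the bench; at 0.36 it is level, its top 32 mm above the bench, this point at stage y = 71 mm. A fingertip can press anywhere along it and slide along it.
- carrier: Blue slide carrier, about 250 g: plate 100 (x) x 66 (y) x 6 mm with two glass slides in its top; at its rear end an upright lip 54 mm wide, 6 mm thick, its top 32 mm above the underside. Origin: centre of the underside, on the deck. x points to its front; the lip's rear face, where it is pushed, is at x = -50 mm. Starts in the slideway 60 to 105 mm short of home, before the foot.
- bottle: Amber bottle, 48 mm in diameter, 95 mm high, with blue cap. Origin: centre of its underside. Leave it alone.
- tube_rack: Yellow tube rack 50 x 90 mm, 47 mm high with its small tubes. Origin: centre of its underside. Leave it alone.
- tip_box: Green box with white lid, 87 x 62 mm, 60 mm high. Origin: centre of its underside. Leave it alone.
Not all that is in view belongs to the job. Several things have the shape of the carrier; the one meant has the colours described above.

How it is judged:
By the outcome, as a careful person would: the job done as asked, in the order asked, and still so for the second after the job is handed in, with the robot touching nothing.
It also fails if it takes over 38 s, if anything falls off the work surface, if the arm or the gripper's body presses on something with over 40 N, if the wrist force passes 120 N, or if a joint passes its speed limit or range.

## Robot

A 7-joint arm with a two-finger parallel gripper is mounted at the origin on the work surface. World frame = base frame: x ahead of the robot, y to its left, z up, the work surface at z = 0. Lengths are in m, angles in rad, forces in N, time in s.
With the tool pointing down it reaches from about 0.425 to 1.025 m from the base axis. Payload 9.4 kg.
Tool frame: the origin (TCP) lies on the centre line of the jaws, within the pads' length; the fingertips stand bot.tip_reach ahead of it and the grasp point (between the pads) lies 11 mm behind it (bot.tip_reach is the distance from the TCP to the fingertips, in m); z points along the fingers, y is the direction in which the jaws open and shut (so a half turn about z gives the same grasp; the last joint's range is limited). The gripper opens to 93 mm and grips with 3 to 60 N. Pads are 15 mm wide; open, the fingers measure 128 mm over their backs; the gripper's body (75 mm by 188 mm) begins 65 mm behind the grasp point.
Start: joints at [1.216, 0.599, -0.003, 1.599, 0.002, 0.943, -0.08], TCP at [0.199, -0.697, 0.227] pointing down, gripper open.
Joint ranges: [-2.57, 2.57], [-0.35, 1.97], [-1.29, 1.29], [0.11, 2.56], [-1.05, 4.19], [0.11, 1.86], [-2.63, 2.63]. Speed limits (rad/s): [2.22, 2.22, 3.01, 3.01, 3.14, 3.14, 3.14].

## Interface

Orientations are given as a 3x3 rotation matrix whose columns are the frame's x, y, z axes.
In Python, from station import sensors, imaging, finish_job, bot gives the robot as it stands. The module is installed in compiled form; this text tells all that it offers.
- The arm moves only by the tool step_arm, never from a script. Its argument "commands" is a list of rows, each an object of numbers: "dx", "dy", "dz": the shift along the tool's x, y, z in cm; "ax", "ay", "az": the turn, a rotation vector about the tool's x, y, z in degrees; "fingers": the opening, from -1 (shut) to 1 (fully open). A call has exactly 5 rows; each row shifts and turns the commanded pose from where the row before left it, along the tool's axes as they then stand; what a row does not reach is not made up. A row lasts 1/10 s, in which the tool goes at most 50 mm and 8.59 degrees, less where a joint would pass 70% of its speed; a pose out of reach is approached as far as the arm can. A call is refused whole if a number of a shift passes 5 or a number of a turn 8.59, either way. A call with a gripper value outside its range is refused whole. The fingers move at their own pace and stop on an object; "squeeze" is the grip in N (left out, the last holds). Time passes only in rows, so rows that do not move let the fingers close, or fill a call up. It gives the time, the measured TCP pose, the force and the opening at its end, in the units of the state.
- sensors.observe(): the state, without advancing time (a new reading comes with each control period).
- imaging.grab_frame(name): name is "scene" or "top"; returns the picture (400x640x3 uint8, red, green, blue); there is no depth.
- imaging.camera_params(name): a dict with "fx", "fy", "cx", "cy" (pixels), "rvec" (rotation vector, rad) and "tvec" (3), from world to camera coordinates, as OpenCV has them. Camera axes: x right, y down, z forward; pixel columns grow to the right and rows downward; lengths in m; the calibration is good to about 2 mm. A picture is of the moment at which its call begins. camera_params takes no time and is no camera call.
- finish_job(): hands the job in, once; it reports no verdict.
The state is a dict: "time": time; "joints": joint angles; "joint_velocities": joint speeds; "effort": joint torques, N m; "tcp_pos": TCP position; "tcp_rot": TCP orientation; "contact_force": force on the tool from outside, world axes, zero at the start; "ft_torque": the same for the moment, N m; "grip_width": finger opening in m.
Only numpy, scipy, OpenCV 4.12 (cv2) and the standard library are available. Lean on these libraries where they do the work, as an engineer would, in place of code of your own. Each camera call takes 0.05 s, during which the arm holds its last target.

## Working session

There is one attempt and no reset: what is moved stays moved. The work goes in short steps, Python scripts to look and compute and a tool call to move; the robot and the scene stay as the last step left them, time stands still between calls to the robot, and variables do not carry over. Pictures are saved under pics/ and viewed, and the job is handed in when it is done.

Besides the shell and the picture viewer there is one more tool, called after "Call:" as name(argument=value, ...) on one line, values as JSON. step_arm: Moves the arm, as the interface text tells. Its arguments: {"type":"object","properties":{"commands":{"type":"array","items":{"type":"object","properties":{"dx":{"type":"number"},"dy":{"type":"number"},"dz":{"type":"number"},"ax":{"type":"number"},"ay":{"type":"number"},"az":{"type":"number"},"fingers":{"type":"number"}}}},"squeeze":{"type":"number"}},"required":["commands"]}

```bash
mkdir -p pics; python3 - <<'E'
from station import sensors, imaging, bot
import cv2
for n in("scene","top"):
    im=imaging.grab_frame(n); cv2.imwrite(f"pics/{n}0.png",im[:,:,::-1])
    print(n,imaging.camera_params(n))
s=sensors.observe();print({k:s[k] for k in s}); print(bot.tip_reach,[a for a in dir(bot) if a[0]!='_'])
E
```

```text
scene {'fx': 400.9039949468141, 'fy': 400.9039949468141, 'cx': 321.30931166692864, 'cy': 199.11052409601365, 'rvec': array([ 0.64774782,  2.7753358 , -0.89080567]), 'tvec': array([ 0.50033346, -0.17372637,  0.98460413])}
top {'fx': 482.04204198835475, 'fy': 482.04204198835475, 'cx': 332.74416736167467, 'cy': 203.7145194345815, 'rvec': array([ 2.15155382, -2.12268014,  0.2104604 ]), 'tvec': array([0.01776275, 0.57951203, 1.04970134])}
{'time': 0.1, 'joints': array([ 1.21630164,  0.60002371, -0.00258675,  1.60007578,  0.00181805,
        0.94290243, -0.07980701]), 'joint_velocities': array([-7.21134801e-04,  1.79513457e-04, -4.68758053e-04, -1.02293491e-03,
        9.02361185e-05,  1.94340796e-03, -6.69106198e-04]), 'effort': array([ 5.05707765e-03, -7.66559672e+01,  1.50189210e+00, -2.52938390e+01,
       -5.23501018e-02,  1.35962170e-02,  4.63190736e-05]), 'tcp_pos': array([ 0.19870696, -0.69677695,  0.22585192]), 'tcp_rot': array([[ 9.61635652e-01,  2.74329403e-01, -5.01157842e-04],
       [ 2.74329834e-01, -9.61634761e-01,  1.31468333e-03],
       [-1.21274508e-04, -1.40172891e-03, -9.99999010e-01]]), 'contact_force': array([ 0.22524314, -0.67857019, -0.2104703 ]), 'ft_torque': array([ 0.00214465, -0.01125375, -0.00400275]), 'grip_width': 0.09319099064579023}
0.008 ['Unreachable', 'tip_reach']
```

View pics/scene0.png

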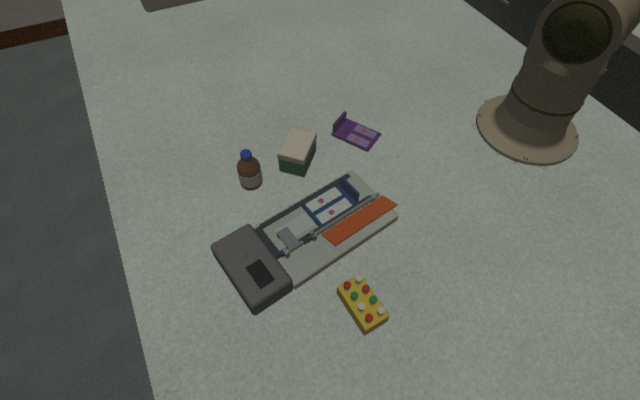

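View pics/top0.png

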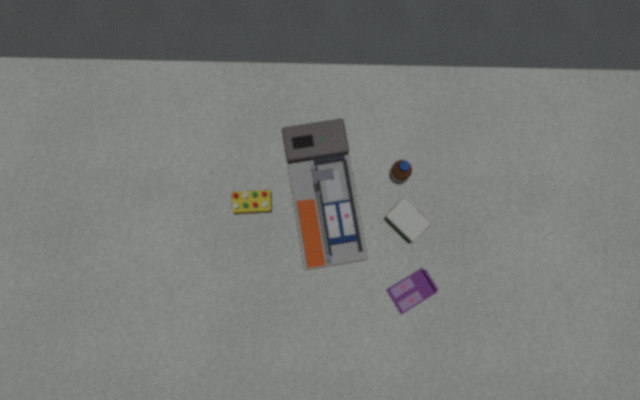

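The scene view shows the blue carrier in the slideway at about (330,203), the orange plate at (360,220) and the scanner head at (250,268). In the top view they are at (340,222), (311,233) and (316,138).

Things that could be taken for the carrier are the blue one at top (340,222) and the purple one at top (412,290). I choose the blue one and check it in a close crop.

```bash
python3 - <<'E'
import cv2
a=cv2.imread("pics/top0.png")[110:280,270:380]; cv2.imwrite("pics/topc.png",cv2.resize(a,None,fx=3.5,fy=3.5,interpolation=cv2.INTER_CUBIC))
a=cv2.imread("pics/scene0.png")[160:320,200:410]; cv2.imwrite("pics/scenec.png",cv2.resize(a,None,fx=3.7,fy=3.7,interpolation=cv2.INTER_CUBIC))
E
```

```text
(no output)
```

View pics/topc.png

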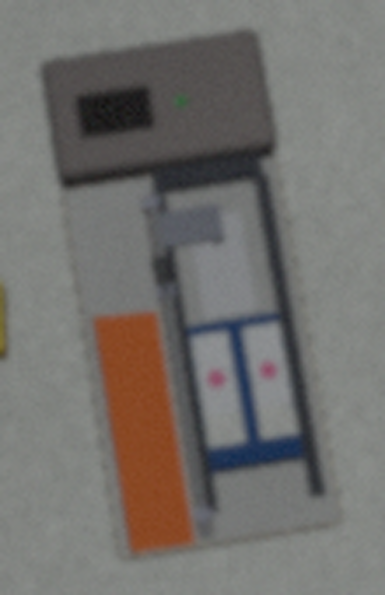

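View pics/scenec.png

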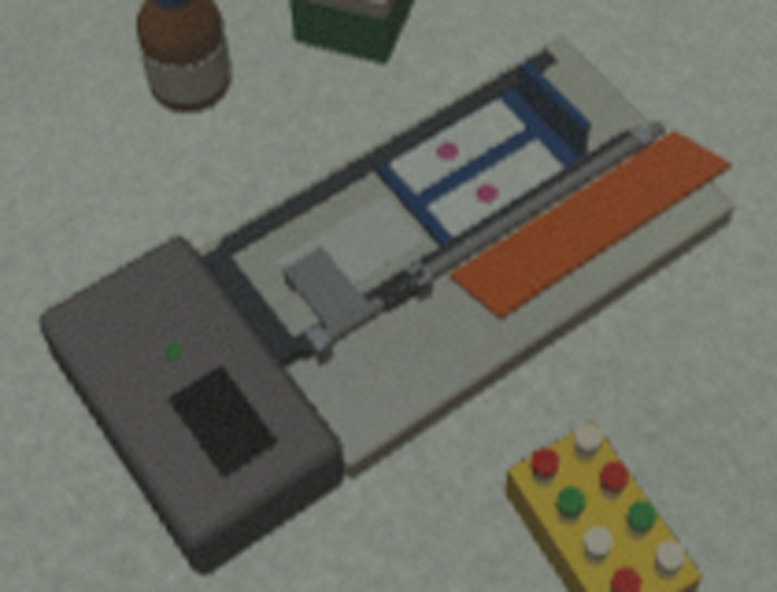

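```bash
cat > fit.py <<'E'
import numpy as np, cv2
from scipy.optimize import least_squares
from station import imaging
P={n:imaging.camera_params(n) for n in("scene","top")}
def proj(n,X):
    p=P[n];K=np.array([[p['fx'],0,p['cx']],[0,p['fy'],p['cy']],[0,0,1]])
    return cv2.projectPoints(np.asarray(X,float).reshape(-1,3),p['rvec'],p['tvec'],K,None)[0].reshape(-1,2)
def s2w(q,X):
    X=np.asarray(X,float).reshape(-1,3)/1000;c,s=np.cos(q[2]),np.sin(q[2])
    return np.c_[q[0]+c*X[:,0]-s*X[:,1],q[1]+s*X[:,0]+c*X[:,1],X[:,2]]
E
cat > run1.py <<'E'
from fit import *
oi,oo=(49.4,35.1),(90.5,50.6)
S={"top":[((-22,*oo),(95,318)),((-22,*oi),(157,312)),((-177,*oi),(195,541)),((-177,*oo),(130,552)),((-180,-50,20),(342,521)),((-160,-34.5,30),(317,494))],
"scene":[((-22,*oo),(500,317)),((-22,*oi),(452,277)),((-177,*oi),(677,132)),((-177,*oo),(731,163)),((-180,100,20),(733,208)),((75,100,20),(347,470))]}
C={"top":[((50,-29,26),(280,319)),((50,29,26),(187,331)),((-50,-27,32+20),(302,455)),((-50,27,52),(211,471))],
"scene":[((-50,-27,52),(526,62)),((-50,27,52),(588,122)),((50,-29,26),(380,168))]}
off={"top":(270,110,3.5),"scene":(200,160,3.7)}
def res(q,sp=False):
    r=[]
    for n in S:
        o=off[n]
        for X,u in S[n]: r.append(proj(n,s2w(q,X))[0]-[(u[0]+.5)/o[2]+o[0]-.5,(u[1]+.5)/o[2]+o[1]-.5])
        for X,u in C[n]: r.append(proj(n,s2w(q,np.array(X)+[q[3],0,0]))[0]-[(u[0]+.5)/o[2]+o[0]-.5,(u[1]+.5)/o[2]+o[1]-.5])
    return np.array(r) if sp else np.ravel(r)
best=None
for yaw in np.arange(-3,3.2,1):
    f=least_squares(res,[.3,-.6,yaw,-70],x_scale=[.1,.1,.3,30],loss='soft_l1')
    if best is None or f.cost<best.cost: best=f
print(best.x,np.degrees(best.x[2]),best.cost);print(res(best.x,1).round(2))
np.save("q.npy",best.x)
im=cv2.imread("pics/top0.png");a=cv2.resize(im[110:280,270:380],None,fx=3.5,fy=3.5)
for X in [(x,y,20) for x in(-180,75) for y in(-50,100)]+[(60,0,20),(-160,-34.5,30),(-160,34.5,30),(75,-50,45),(160,-50,45),(160,100,45),(20,-4,22),(44,4,22)]:
    u=(proj("top",s2w(best.x,X))[0]-[270,110])*3.5;cv2.circle(a,tuple(int(v) for v in u),3,(0,255,255),1)
cv2.imwrite("pics/chk.png",a)
E
python3 run1.py
```

```text
[ 6.25194834e-01  2.33712034e-02  1.78602261e-01 -8.51730514e+01] 10.233155789922028 9.092387814535703
[[-0.28 -0.83]
 [-0.12 -0.71]
 [-0.06  0.15]
 [ 0.37 -0.3 ]
 [ 0.65  0.34]
 [-0.01  0.25]
 [-1.24 -1.86]
 [ 0.9  -1.33]
 [-0.19  0.28]
 [ 2.19 -0.36]
 [-0.1   0.19]
 [-0.81 -0.36]
 [-0.52 -0.08]
 [ 0.06  0.53]
 [ 1.28 -0.47]
 [ 0.76 -0.53]
 [ 1.25 -0.61]
 [ 1.46  0.25]
 [ 0.51  1.01]]
```

View pics/chk.png

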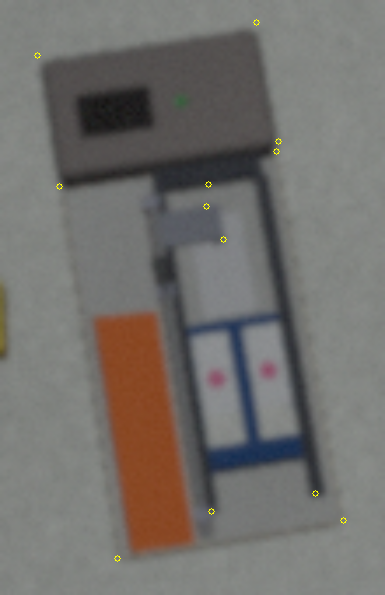

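```bash
cat > go.py <<'E'
import sys,numpy as np
from fit import s2w
from station import sensors
q=np.load("q.npy")
def rep(x=None,y=None,z=None):
    s=sensors.observe();p=s['tcp_pos'];R=s['tcp_rot'];c,si=np.cos(q[2]),np.sin(q[2])
    d=p[:2]-q[:2];print("t %.2f stage TCP mm"%s['time'],(1000*np.array([c*d[0]+si*d[1],-si*d[0]+c*d[1],p[2]-.008])).round(1),"(z=tip) F stage",np.round([c*s['contact_force'][0]+si*s['contact_force'][1],-si*s['contact_force'][0]+c*s['contact_force'][1],s['contact_force'][2]],1),"w %.1f"%(1000*s['grip_width']))
    Rt=np.array([[c,si,0],[si,-c,0],[0,0,-1.]])
    import cv2
    print("rot needed deg tool",np.degrees(cv2.Rodrigues(R.T@Rt)[0].ravel()).round(2))
    if x is not None:
        t=s2w(q,[x,y,z+8])[0]; print("shift tool-now cm",(100*R.T@(t-p)).round(2)," after-turn cm",(100*Rt.T@(t-p)).round(2), "world",t.round(3))
if __name__=="__main__": rep(*map(float,sys.argv[1:]))
E
python3 go.py -155 35.5 150
```

```text
t 0.10 stage TCP mm [-547.6 -632.9  217.9] (z=tip) F stage [ 0.1 -0.7 -0.2] w 93.2
rot needed deg tool [-0.08  0.01  5.69]
shift tool-now cm [ 45.7  -62.61   6.87]  after-turn cm [ 39.26 -66.84   6.79] world [0.466 0.031 0.158]
```

Call:
step_arm(commands=[{"az": 5.69, "fingers": 0.15}, {"dx": 3.5, "dy": -3, "fingers": 0.15}, {"dx": 3.5, "dy": -3, "fingers": 0.15}, {"dx": 3.5, "dy": -3, "fingers": 0.15}, {"dx": 3.5, "dy": -3, "fingers": 0.15}])

```text
validation failed for argument at $.co...
```

Call:
step_arm(commands=[{"dx": 3.5, "dy": -3.5}, {"dx": 3.5, "dy": -3.5}, {"dx": 3, "dy": -4}, {"dx": 3, "dy": -4}, {"dx": 3, "dy": -4}])

```text
validation failed for argument at $.co...
```

```bash
python3 go.py -155 35.5 150
```

```text
t 0.10 stage TCP mm [-547.6 -632.9  217.9] (z=tip) F stage [ 0.1 -0.7 -0.2] w 93.2
rot needed deg tool [-0.08  0.01  5.69]
shift tool-now cm [ 45.7  -62.61   6.87]  after-turn cm [ 39.26 -66.84   6.79] world [0.466 0.031 0.158]
```

Perhaps every field is required, so I give them all.

Call:
step_arm(commands=[{"dx": 0, "dy": 0, "dz": 0, "ax": 0, "ay": 0, "az": 5.69, "fingers": 0.15}, {"dx": 3.5, "dy": -3, "dz": 0, "ax": 0, "ay": 0, "az": 0, "fingers": 0.15}, {"dx": 3.5, "dy": -3, "dz": 0, "ax": 0, "ay": 0, "az": 0, "fingers": 0.15}, {"dx": 3.5, "dy": -3, "dz": 0, "ax": 0, "ay": 0, "az": 0, "fingers": 0.15}, {"dx": 3.5, "dy": -3, "dz": 0, "ax": 0, "ay": 0, "az": 0, "fingers": 0.15}])

```text
time: 0.6
tcp_pos: [0.316, -0.5526, 0.2262]
tcp_rot: [[0.984, 0.177, -0.0], [0.177, -0.984, 0.001], [-0.0, -0.001, -1.0]]
contact_force: [0.6, 0.2, 0.6]
grip_width: 0.0579
```

Call:
step_arm(commands=[{"dx": 3.5, "dy": -3.5, "dz": 0, "ax": 0, "ay": 0, "az": 0, "fingers": 0.15}, {"dx": 3.5, "dy": -3.5, "dz": 0, "ax": 0, "ay": 0, "az": 0, "fingers": 0.15}, {"dx": 3, "dy": -4, "dz": 0, "ax": 0, "ay": 0, "az": 0, "fingers": 0.15}, {"dx": 3, "dy": -4, "dz": 0, "ax": 0, "ay": 0, "az": 0, "fingers": 0.15}, {"dx": 2, "dy": -4, "dz": 0, "ax": 0, "ay": 0, "az": 0, "fingers": 0.15}])

```text
time: 1.1
tcp_pos: [0.4307, -0.3382, 0.2264]
tcp_rot: [[0.984, 0.179, 0.0], [0.179, -0.984, 0.0], [0.0, -0.0, -1.0]]
contact_force: [0.7, -1.1, 0.4]
grip_width: 0.0536
```

```bash
python3 go.py -155 35.5 150
```

```text
t 1.10 stage TCP mm [-255.6 -321.3  218.4] (z=tip) F stage [ 0.4 -1.2  0.4] w 53.6
rot needed deg tool [-0.02 -0.03  0.09]
shift tool-now cm [ 10.11 -35.66   6.85]  after-turn cm [ 10.06 -35.68   6.84] world [0.466 0.031 0.158]
```

Call:
step_arm(commands=[{"dx": 1.2, "dy": -4, "dz": 0, "ax": 0, "ay": 0, "az": 0, "fingers": 0.15}, {"dx": 1.2, "dy": -4, "dz": 0, "ax": 0, "ay": 0, "az": 0, "fingers": 0.15}, {"dx": 1, "dy": -4, "dz": 0.5, "ax": 0, "ay": 0, "az": 0, "fingers": 0.15}, {"dx": 1, "dy": -4, "dz": 0.5, "ax": 0, "ay": 0, "az": 0, "fingers": 0.15}, {"dx": 1, "dy": -4, "dz": 0.5, "ax": 0, "ay": 0, "az": 0, "fingers": 0.15}])

```text
time: 1.6
tcp_pos: [0.4466, -0.1326, 0.2114]
tcp_rot: [[0.984, 0.177, 0.0], [0.177, -0.984, 0.0], [0.0, 0.0, -1.0]]
contact_force: [0.6, -0.3, 0.7]
grip_width: 0.0538
```

Call:
step_arm(commands=[{"dx": 1, "dy": -4, "dz": 1, "ax": 0, "ay": 0, "az": 0, "fingers": 0.15}, {"dx": 1, "dy": -4, "dz": 1, "ax": 0, "ay": 0, "az": 0, "fingers": 0.15}, {"dx": 1, "dy": -3, "dz": 1, "ax": 0, "ay": 0, "az": 0, "fingers": 0.15}, {"dx": 0, "dy": 0, "dz": 0, "ax": 0, "ay": 0, "az": 0, "fingers": 0.15}, {"dx": 0, "dy": 0, "dz": 0, "ax": 0, "ay": 0, "az": 0, "fingers": 0.15}])

```text
time: 2.1
tcp_pos: [0.4565, -0.0203, 0.1813]
tcp_rot: [[0.984, 0.179, -0.001], [0.179, -0.984, -0.0], [-0.001, 0.0, -1.0]]
contact_force: [-0.4, 0.0, -0.3]
grip_width: 0.0535
```

```bash
python3 go.py -155 35.5 100
```

```text
t 2.10 stage TCP mm [-173.7  -13.   173.3] (z=tip) F stage [-0.4  0.1 -0.3] w 53.5
rot needed deg tool [0.   0.06 0.1 ]
shift tool-now cm [ 1.89 -4.85  7.33]  after-turn cm [ 1.87 -4.85  7.33] world [0.466 0.031 0.108]
```

Call:
step_arm(commands=[{"dx": 0.9, "dy": -2.4, "dz": 2, "ax": 0, "ay": 0, "az": 0, "fingers": 0.15}, {"dx": 0.9, "dy": -2.4, "dz": 2, "ax": 0, "ay": 0, "az": 0, "fingers": 0.15}, {"dx": 0, "dy": 0, "dz": 3, "ax": 0, "ay": 0, "az": 0, "fingers": 0.15}, {"dx": 0, "dy": 0, "dz": 3, "ax": 0, "ay": 0, "az": 0, "fingers": 0.15}, {"dx": 0, "dy": 0, "dz": 0.4, "ax": 0, "ay": 0, "az": 0, "fingers": 0.15}])

```text
time: 2.6
tcp_pos: [0.4648, 0.0283, 0.0755]
tcp_rot: [[0.984, 0.176, -0.004], [0.176, -0.984, -0.001], [-0.004, 0.001, -1.0]]
contact_force: [-0.7, -0.2, 0.1]
grip_width: 0.0535
```

```bash
cat >look.py <<'E'
import sys,cv2
from station import imaging
a=imaging.grab_frame("scene")[160:320,200:410,::-1];cv2.imwrite(f"pics/{sys.argv[1]}s.png",cv2.resize(a,None,fx=3.7,fy=3.7,interpolation=cv2.INTER_CUBIC))
if len(sys.argv)>2:
    a=imaging.grab_frame("top")[110:290,250:400,::-1];cv2.imwrite(f"pics/{sys.argv[1]}t.png",cv2.resize(a,None,fx=3.3,fy=3.3,interpolation=cv2.INTER_CUBIC))
E
python3 look.py a 1; python3 go.py -155 35.5 50
```

```text
t 2.70 stage TCP mm [-156.1   33.4   69.4] (z=tip) F stage [-0.4 -0.5  0. ] w 53.7
rot needed deg tool [ 0.03  0.11 -0.11]
shift tool-now cm [ 0.12 -0.21  1.94]  after-turn cm [ 0.11 -0.21  1.94] world [0.466 0.031 0.058]
```

View pics/as.png

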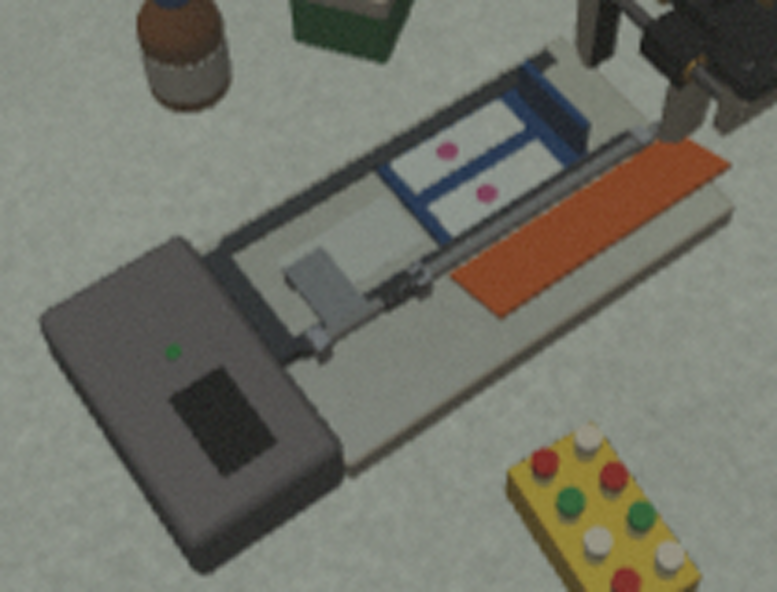

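View pics/at.png

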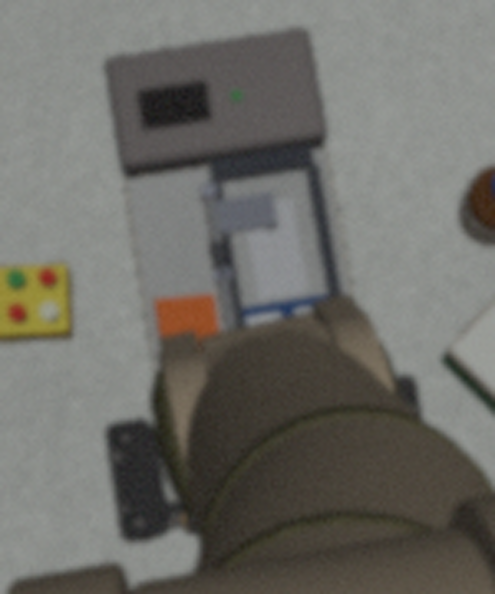

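The scene crop shows finger 1's tip at about (675,138) above the rear of the orange plate. Finger 2's tip is at about (597,62), behind the lip. I check both against projection.

```bash
python3 - <<'E'
from fit import *
q=np.load("q.npy")
im=cv2.imread("pics/as.png")
for y0 in(69,-2.2):
  for x in(-163.6,-148.6):
    for y in(y0-8.8,y0+8.8):
      u=(proj("scene",s2w(q,(x,y,69.4)))[0]-[200,160]+.5)*3.7; cv2.circle(im,tuple(int(v) for v in u),3,(0,255,255),1)
for X in[(-135,-27,52),(-135,27,52)]:
      u=(proj("scene",s2w(q,X))[0]-[200,160]+.5)*3.7; cv2.circle(im,tuple(int(v) for v in u),3,(255,0,255),1)
cv2.imwrite("pics/a2.png",cv2.resize(im[0:300,477:777],None,fx=2,fy=2))
E
```

```text
(no output)
```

View pics/a2.png

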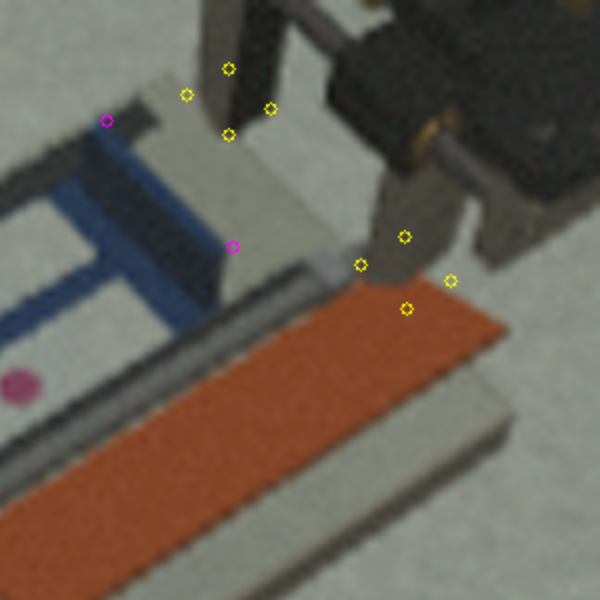

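Call:
step_arm(commands=[{"dx": 0.1, "dy": -0.2, "dz": 0, "ax": 0, "ay": 0, "az": 0, "fingers": 0.33}, {"dx": 0, "dy": 0, "dz": 0.5, "ax": 0, "ay": 0, "az": 0, "fingers": 0.33}, {"dx": 0, "dy": 0, "dz": 0.8, "ax": 0, "ay": 0, "az": 0, "fingers": 0.33}, {"dx": 0, "dy": 0, "dz": 0.7, "ax": 0, "ay": 0, "az": 0, "fingers": 0.33}, {"dx": 0, "dy": 0, "dz": 0.4, "ax": 0, "ay": 0, "az": 0, "fingers": 0.33}])

```text
time: 3.2
tcp_pos: [0.4664, 0.0319, 0.053]
tcp_rot: [[0.984, 0.178, -0.001], [0.178, -0.984, -0.0], [-0.001, 0.0, -1.0]]
contact_force: [-0.0, -0.3, -0.3]
grip_width: 0.0619
```

```bash
python3 go.py -155 35.5 32
```

```text
t 3.20 stage TCP mm [-154.7   36.6   45. ] (z=tip) F stage [-0.1 -0.3 -0.3] w 61.9
rot needed deg tool [ 0.    0.03 -0.  ]
shift tool-now cm [-0.03  0.11  1.3 ]  after-turn cm [-0.03  0.11  1.3 ] world [0.466 0.031 0.04 ]
```

Call:
step_arm(commands=[{"dx": 0, "dy": 0.1, "dz": 0.3, "ax": 0, "ay": 0, "az": 0, "fingers": 0.33}, {"dx": 0, "dy": 0, "dz": 0.3, "ax": 0, "ay": 0, "az": 0, "fingers": 0.33}, {"dx": 0, "dy": 0, "dz": 0.2, "ax": 0, "ay": 0, "az": 0, "fingers": 0.33}, {"dx": 0, "dy": 0, "dz": 0.2, "ax": 0, "ay": 0, "az": 0, "fingers": 0.33}, {"dx": 0, "dy": 0, "dz": 0.1, "ax": 0, "ay": 0, "az": 0, "fingers": 0.33}])

```text
time: 3.7
tcp_pos: [0.4668, 0.0313, 0.0426]
tcp_rot: [[0.984, 0.178, 0.0], [0.178, -0.984, 0.0], [0.0, -0.0, -1.0]]
contact_force: [-0.9, 3.7, 4.3]
grip_width: 0.0617
```

```bash
python3 go.py -155 35.5 32; python3 look.py b
```

```text
t 3.70 stage TCP mm [-154.5   35.9   34.6] (z=tip) F stage [-0.2  3.8  4.3] w 61.7
rot needed deg tool [-0.02 -0.01  0.02]
shift tool-now cm [-0.05  0.04  0.26]  after-turn cm [-0.05  0.04  0.26] world [0.466 0.031 0.04 ]
```

View pics/bs.png

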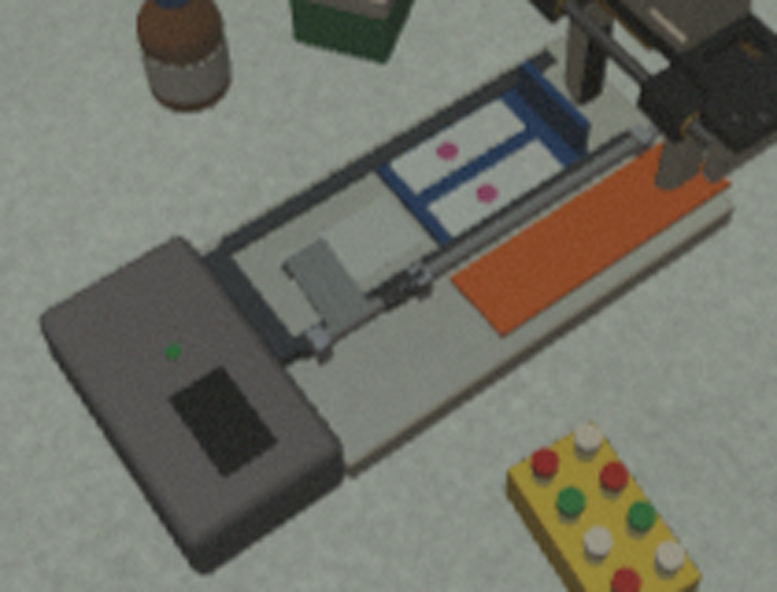

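The plate is down at (600,240) and the foot at (325,270) is rising. I press about 2 mm further.

Call:
step_arm(commands=[{"dx": 0, "dy": 0, "dz": 0.1, "ax": 0, "ay": 0, "az": 0, "fingers": 0.33}, {"dx": 0, "dy": 0, "dz": 0.1, "ax": 0, "ay": 0, "az": 0, "fingers": 0.33}, {"dx": 0.3, "dy": 0, "dz": 0, "ax": 0, "ay": 0, "az": 0, "fingers": 0.33}, {"dx": 0.3, "dy": 0, "dz": 0, "ax": 0, "ay": 0, "az": 0, "fingers": 0.33}, {"dx": 0, "dy": 0, "dz": 0, "ax": 0, "ay": 0, "az": 0, "fingers": 0.33}])

```text
time: 4.25
tcp_pos: [0.4716, 0.0312, 0.0405]
tcp_rot: [[0.984, 0.177, -0.002], [0.177, -0.984, -0.001], [-0.003, 0.001, -1.0]]
contact_force: [-2.4, 0.3, 5.4]
grip_width: 0.0619
```

```bash
python3 go.py -47.5 35.5 32
```

```text
t 4.25 stage TCP mm [-149.7   35.    32.5] (z=tip) F stage [-2.3  0.7  5.4] w 61.9
rot needed deg tool [ 0.04  0.15 -0.03]
shift tool-now cm [10.22 -0.06  0.02]  after-turn cm [10.22 -0.05  0.05] world [0.572 0.05  0.04 ]
```

Call:
step_arm(commands=[{"dx": 0.3, "dy": 0, "dz": 0, "ax": 0, "ay": 0, "az": 0, "fingers": 0.33}, {"dx": 0.3, "dy": 0, "dz": 0, "ax": 0, "ay": 0, "az": 0, "fingers": 0.33}, {"dx": 0.3, "dy": 0, "dz": 0, "ax": 0, "ay": 0, "az": 0, "fingers": 0.33}, {"dx": 0.3, "dy": 0, "dz": 0, "ax": 0, "ay": 0, "az": 0, "fingers": 0.33}, {"dx": 0.3, "dy": 0, "dz": 0, "ax": 0, "ay": 0, "az": 0, "fingers": 0.33}])

```text
time: 4.75
tcp_pos: [0.4837, 0.0329, 0.0403]
tcp_rot: [[0.984, 0.176, -0.007], [0.176, -0.984, -0.002], [-0.007, 0.001, -1.0]]
contact_force: [-8.9, -1.7, 8.5]
grip_width: 0.0618
```

```bash
python3 go.py -47.5 35.5 32; python3 look.py c
```

```text
t 4.75 stage TCP mm [-137.6   34.5   32.3] (z=tip) F stage [-9.  -0.1  8.5] w 61.8
rot needed deg tool [ 0.06  0.43 -0.08]
shift tool-now cm [ 9.01 -0.11 -0.03]  after-turn cm [ 9.01 -0.1   0.03] world [0.572 0.05  0.04 ]
```

View pics/cs.png

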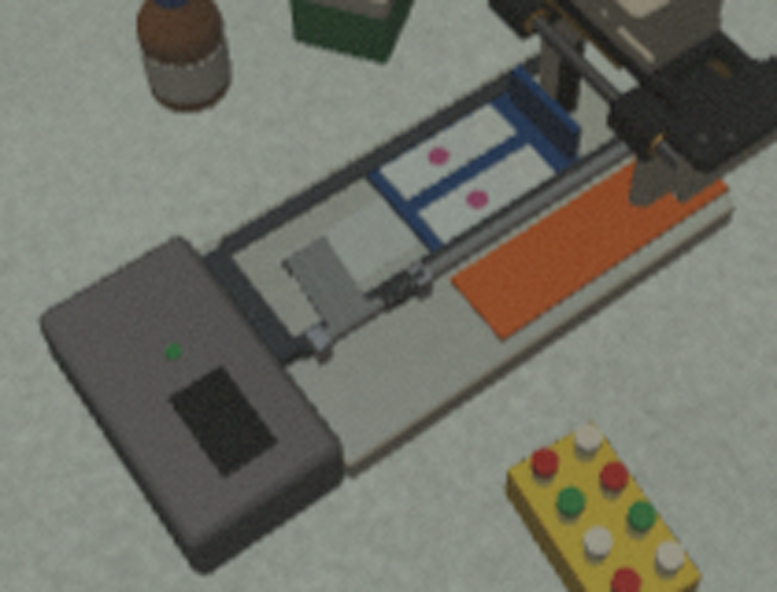

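The carrier has moved with the finger: its lip corner went from (588,122) to (578,130). The foot is up. I go on pushing.

Call:
step_arm(commands=[{"dx": 0.4, "dy": 0, "dz": 0, "ax": 0, "ay": 0, "az": 0, "fingers": 0.33}, {"dx": 0.4, "dy": 0, "dz": 0, "ax": 0, "ay": 0, "az": 0, "fingers": 0.33}, {"dx": 0.4, "dy": 0, "dz": 0, "ax": 0, "ay": 0, "az": 0, "fingers": 0.33}, {"dx": 0.4, "dy": 0, "dz": 0, "ax": 0, "ay": 0, "az": 0, "fingers": 0.33}, {"dx": 0.4, "dy": 0, "dz": 0, "ax": 0, "ay": 0, "az": 0, "fingers": 0.33}])

```text
time: 5.3
tcp_pos: [0.5035, 0.0364, 0.0403]
tcp_rot: [[0.984, 0.176, -0.007], [0.176, -0.984, -0.002], [-0.007, 0.001, -1.0]]
contact_force: [-9.2, -2.2, 9.4]
grip_width: 0.0618
```

```bash
python3 go.py -47.5 35.5 32
```

```text
t 5.30 stage TCP mm [-117.5   34.5   32.3] (z=tip) F stage [-9.5 -0.5  9.4] w 61.8
rot needed deg tool [ 0.07  0.42 -0.08]
shift tool-now cm [ 7.   -0.11 -0.02]  after-turn cm [ 7.   -0.1   0.03] world [0.572 0.05  0.04 ]
```

Call:
step_arm(commands=[{"dx": 0.4, "dy": 0, "dz": -0.05, "ax": 0, "ay": 0, "az": 0, "fingers": 0.33}, {"dx": 0.4, "dy": 0, "dz": 0, "ax": 0, "ay": 0, "az": 0, "fingers": 0.33}, {"dx": 0.4, "dy": 0, "dz": 0, "ax": 0, "ay": 0, "az": 0, "fingers": 0.33}, {"dx": 0.4, "dy": 0, "dz": 0, "ax": 0, "ay": 0, "az": 0, "fingers": 0.33}, {"dx": 0.4, "dy": 0, "dz": 0, "ax": 0, "ay": 0, "az": 0, "fingers": 0.33}])

```text
time: 5.8
tcp_pos: [0.5234, 0.04, 0.0408]
tcp_rot: [[0.984, 0.176, -0.007], [0.176, -0.984, -0.002], [-0.007, 0.001, -1.0]]
contact_force: [-7.3, -1.7, 7.9]
grip_width: 0.0619
```

```bash
python3 go.py -47.5 35.5 32;python3 look.py d
```

```text
t 5.80 stage TCP mm [-97.2  34.4  32.8] (z=tip) F stage [-7.5 -0.3  7.9] w 61.9
rot needed deg tool [ 0.07  0.4  -0.08]
shift tool-now cm [ 4.97 -0.11  0.04]  after-turn cm [ 4.97 -0.11  0.08] world [0.572 0.05  0.04 ]
```

View pics/ds.png

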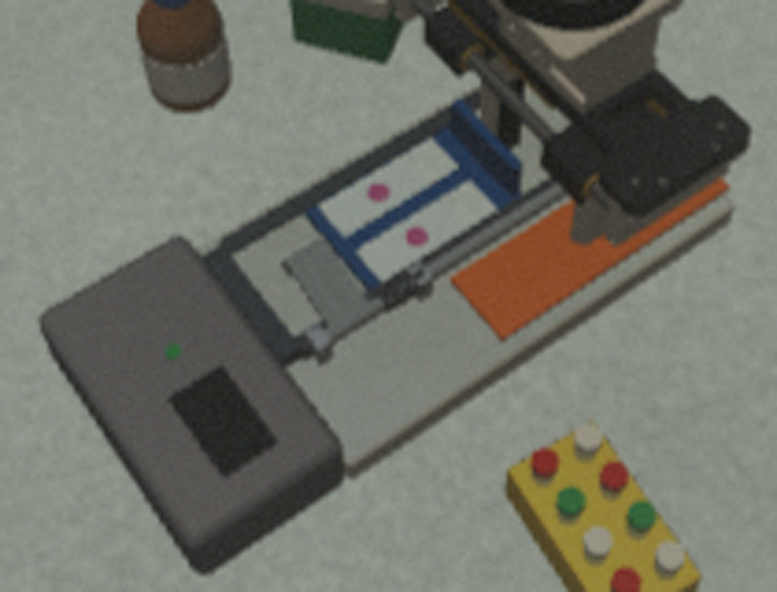

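The carrier's front edge at (345,250) is reaching the foot, which is raised. I continue.

Call:
step_arm(commands=[{"dx": 0.4, "dy": 0, "dz": 0, "ax": 0, "ay": 0, "az": 0, "fingers": 0.33}, {"dx": 0.4, "dy": 0, "dz": 0, "ax": 0, "ay": 0, "az": 0, "fingers": 0.33}, {"dx": 0.4, "dy": 0, "dz": 0, "ax": 0, "ay": 0, "az": 0, "fingers": 0.33}, {"dx": 0.4, "dy": 0, "dz": 0, "ax": 0, "ay": 0, "az": 0, "fingers": 0.33}, {"dx": 0.4, "dy": 0, "dz": 0, "ax": 0, "ay": 0, "az": 0, "fingers": 0.33}])

```text
time: 6.35
tcp_pos: [0.5432, 0.0436, 0.0408]
tcp_rot: [[0.984, 0.176, -0.007], [0.176, -0.984, -0.002], [-0.007, 0.001, -1.0]]
contact_force: [-8.8, -1.7, 8.4]
grip_width: 0.062
```

```bash
python3 go.py -47.5 35.5 32
```

```text
t 6.35 stage TCP mm [-77.1  34.4  32.8] (z=tip) F stage [-8.9 -0.2  8.4] w 62.0
rot needed deg tool [ 0.07  0.39 -0.08]
shift tool-now cm [ 2.96 -0.11  0.05]  after-turn cm [ 2.96 -0.11  0.08] world [0.572 0.05  0.04 ]
```

Call:
step_arm(commands=[{"dx": 0.4, "dy": 0, "dz": 0, "ax": 0, "ay": 0, "az": 0, "fingers": 0.33}, {"dx": 0.4, "dy": 0, "dz": 0, "ax": 0, "ay": 0, "az": 0, "fingers": 0.33}, {"dx": 0.4, "dy": 0, "dz": 0, "ax": 0, "ay": 0, "az": 0, "fingers": 0.33}, {"dx": 0.4, "dy": 0, "dz": 0, "ax": 0, "ay": 0, "az": 0, "fingers": 0.33}, {"dx": 0.4, "dy": 0, "dz": 0, "ax": 0, "ay": 0, "az": 0, "fingers": 0.33}])

```text
time: 6.85
tcp_pos: [0.5628, 0.047, 0.0408]
tcp_rot: [[0.984, 0.176, -0.007], [0.176, -0.984, -0.002], [-0.007, 0.001, -1.0]]
contact_force: [-9.1, -1.2, 8.2]
grip_width: 0.0618
```

```bash
python3 go.py -47.5 35.5 32;python3 look.py e
```

```text
t 6.85 stage TCP mm [-57.2  34.3  32.8] (z=tip) F stage [-9.1  0.4  8.2] w 61.8
rot needed deg tool [ 0.07  0.4  -0.08]
shift tool-now cm [ 0.97 -0.12  0.07]  after-turn cm [ 0.97 -0.12  0.08] world [0.572 0.05  0.04 ]
```

View pics/es.png

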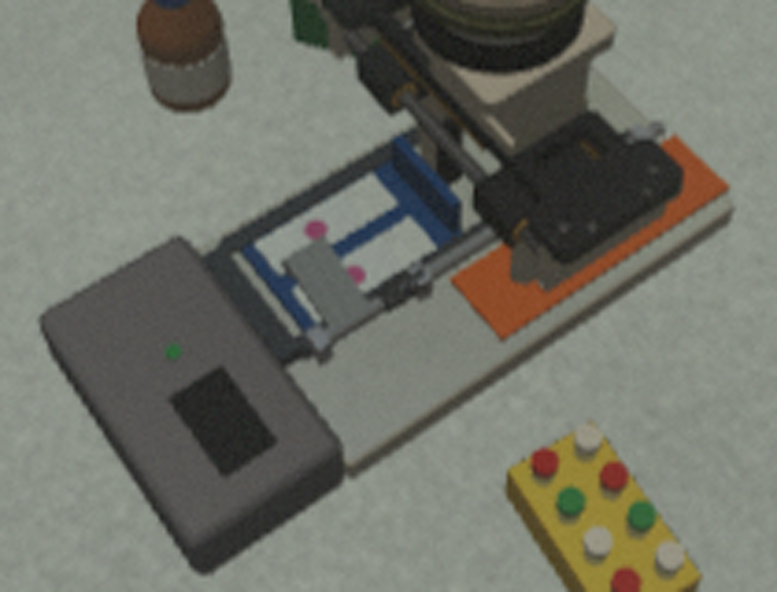

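The carrier is under the raised foot. A strip of deck of about 8 mm is left in front of it at (265,290). I creep in.

Call:
step_arm(commands=[{"dx": 0.2, "dy": 0, "dz": 0, "ax": 0, "ay": 0, "az": 0, "fingers": 0.33}, {"dx": 0.2, "dy": 0, "dz": 0, "ax": 0, "ay": 0, "az": 0, "fingers": 0.33}, {"dx": 0.1, "dy": 0, "dz": 0, "ax": 0, "ay": 0, "az": 0, "fingers": 0.33}, {"dx": 0.1, "dy": 0, "dz": 0, "ax": 0, "ay": 0, "az": 0, "fingers": 0.33}, {"dx": 0.1, "dy": 0, "dz": 0, "ax": 0, "ay": 0, "az": 0, "fingers": 0.33}])

```text
time: 7.4
tcp_pos: [0.5698, 0.0483, 0.0407]
tcp_rot: [[0.984, 0.176, -0.006], [0.176, -0.984, -0.002], [-0.007, 0.001, -1.0]]
contact_force: [-8.2, -1.7, 8.6]
grip_width: 0.0618
```

```bash
python3 go.py -47.5 35.5 32
```

```text
t 7.40 stage TCP mm [-50.1  34.4  32.7] (z=tip) F stage [-8.3 -0.2  8.6] w 61.8
rot needed deg tool [ 0.07  0.38 -0.08]
shift tool-now cm [ 0.26 -0.11  0.07]  after-turn cm [ 0.26 -0.11  0.07] world [0.572 0.05  0.04 ]
```

Call:
step_arm(commands=[{"dx": 0.1, "dy": 0, "dz": 0, "ax": 0, "ay": 0, "az": 0, "fingers": 0.33}, {"dx": 0.05, "dy": 0, "dz": 0, "ax": 0, "ay": 0, "az": 0, "fingers": 0.33}, {"dx": 0.05, "dy": 0, "dz": 0, "ax": 0, "ay": 0, "az": 0, "fingers": 0.33}, {"dx": 0.05, "dy": 0, "dz": 0, "ax": 0, "ay": 0, "az": 0, "fingers": 0.33}, {"dx": 0, "dy": 0, "dz": 0, "ax": 0, "ay": 0, "az": 0, "fingers": 0.33}])

```text
time: 7.9
tcp_pos: [0.5702, 0.0484, 0.0406]
tcp_rot: [[0.984, 0.176, -0.01], [0.176, -0.984, -0.003], [-0.01, 0.001, -1.0]]
contact_force: [-12.7, -2.1, 13.1]
grip_width: 0.0619
```

```bash
python3 go.py -47.5 35.5 32
```

```text
t 7.90 stage TCP mm [-49.7  34.4  32.6] (z=tip) F stage [-12.9   0.2  13.1] w 61.9
rot needed deg tool [ 0.07  0.6  -0.11]
shift tool-now cm [ 0.22 -0.11  0.06]  after-turn cm [ 0.22 -0.11  0.06] world [0.572 0.05  0.04 ]
```

The commanded 2.5 mm gave only 0.4 mm of motion and the force is rising, so it is at the stop. I look and press slightly more.

Call:
step_arm(commands=[{"dx": 0.1, "dy": 0, "dz": 0, "ax": 0, "ay": 0, "az": 0, "fingers": 0.33}, {"dx": 0.1, "dy": 0, "dz": 0, "ax": 0, "ay": 0, "az": 0, "fingers": 0.33}, {"dx": 0.1, "dy": 0, "dz": 0, "ax": 0, "ay": 0, "az": 0, "fingers": 0.33}, {"dx": 0, "dy": 0, "dz": 0, "ax": 0, "ay": 0, "az": 0, "fingers": 0.33}, {"dx": 0, "dy": 0, "dz": 0, "ax": 0, "ay": 0, "az": 0, "fingers": 0.33}])

```text
time: 8.4
tcp_pos: [0.5703, 0.0484, 0.0405]
tcp_rot: [[0.984, 0.175, -0.015], [0.175, -0.985, -0.004], [-0.016, 0.001, -1.0]]
contact_force: [-21.2, -2.3, 18.6]
grip_width: 0.0618
```

```bash
python3 go.py -47.5 35.5 32;python3 look.py f 1
```

```text
t 8.40 stage TCP mm [-49.6  34.4  32.5] (z=tip) F stage [-21.3   1.6  18.6] w 61.8
rot needed deg tool [ 0.07  0.89 -0.16]
shift tool-now cm [ 0.21 -0.12  0.04]  after-turn cm [ 0.21 -0.11  0.05] world [0.572 0.05  0.04 ]
```

View pics/fs.png

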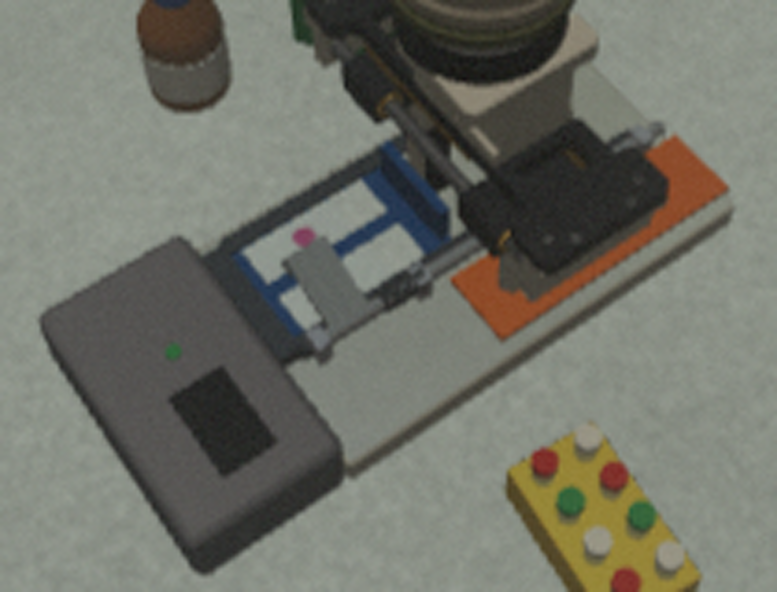

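View pics/ft.png

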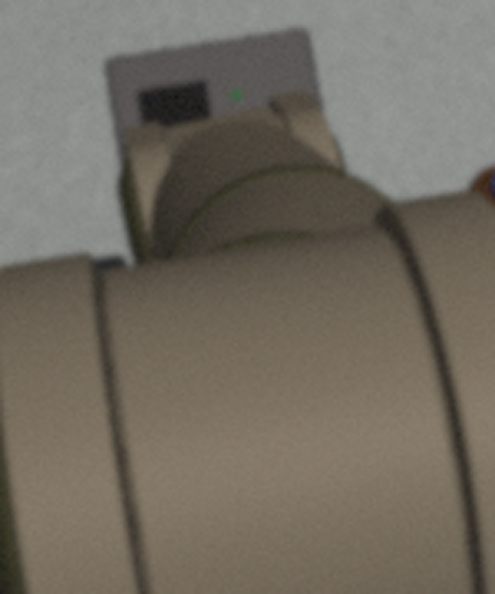

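No deck strip is left between the carrier's front and the stop at (265,295), and 21 N of push brings no further motion: the carrier is home. I back off the lip with the plate still down.

Call:
step_arm(commands=[{"dx": -0.2, "dy": 0, "dz": 0, "ax": 0, "ay": 0, "az": 0, "fingers": 0.33}, {"dx": -0.3, "dy": 0, "dz": 0, "ax": 0, "ay": 0, "az": 0, "fingers": 0.33}, {"dx": -0.3, "dy": 0, "dz": 0, "ax": 0, "ay": 0, "az": 0, "fingers": 0.33}, {"dx": -0.4, "dy": 0, "dz": 0, "ax": 0, "ay": 0, "az": 0, "fingers": 0.33}, {"dx": -0.3, "dy": 0, "dz": 0, "ax": 0, "ay": 0, "az": 0, "fingers": 0.33}])

```text
time: 9.0
tcp_pos: [0.5656, 0.0485, 0.0416]
tcp_rot: [[0.984, 0.177, 0.004], [0.177, -0.984, 0.001], [0.004, 0.0, -1.0]]
contact_force: [3.8, 0.3, 4.3]
grip_width: 0.0617
```

```bash
python3 go.py -58 35.5 60;python3 look.py g
```

```text
t 9.00 stage TCP mm [-54.2  35.3  33.6] (z=tip) F stage [ 3.8 -0.4  4.3] w 61.7
rot needed deg tool [ 0.01 -0.22 -0.04]
shift tool-now cm [-0.37 -0.02 -2.64]  after-turn cm [-0.38 -0.02 -2.64] world [0.562 0.048 0.068]
```

View pics/gs.png

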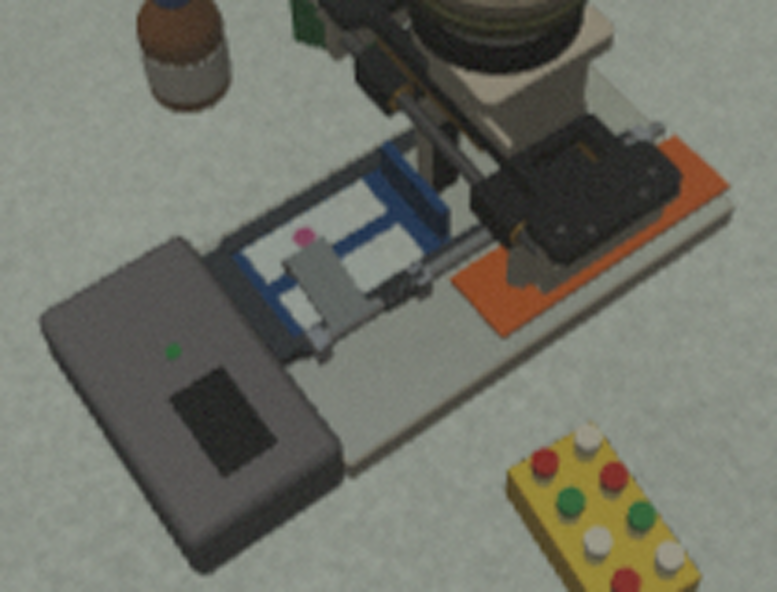

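The carrier stayed put, with its lip corner at (448,210) as before, and the plate is still down. I now lift slowly so the clip comes down.

Call:
step_arm(commands=[{"dx": -0.2, "dy": 0, "dz": -0.2, "ax": 0, "ay": 0, "az": 0, "fingers": 0.33}, {"dx": -0.2, "dy": 0, "dz": -0.3, "ax": 0, "ay": 0, "az": 0, "fingers": 0.33}, {"dx": 0, "dy": 0, "dz": -0.3, "ax": 0, "ay": 0, "az": 0, "fingers": 0.33}, {"dx": 0, "dy": 0, "dz": -0.3, "ax": 0, "ay": 0, "az": 0, "fingers": 0.33}, {"dx": 0, "dy": 0, "dz": -0.5, "ax": 0, "ay": 0, "az": 0, "fingers": 0.33}])

```text
time: 9.55
tcp_pos: [0.5586, 0.0477, 0.0568]
tcp_rot: [[0.984, 0.178, -0.003], [0.178, -0.984, -0.0], [-0.003, -0.0, -1.0]]
contact_force: [-0.3, 0.5, 1.1]
grip_width: 0.062
```

Call:
step_arm(commands=[{"dx": 0, "dy": 0, "dz": -1, "ax": 0, "ay": 0, "az": 0, "fingers": 0.33}, {"dx": 0, "dy": 0, "dz": -2, "ax": 0, "ay": 0, "az": 0, "fingers": 0.33}, {"dx": 0, "dy": 0, "dz": -3, "ax": 0, "ay": 0, "az": 0, "fingers": 0.33}, {"dx": 0, "dy": 0, "dz": -3, "ax": 0, "ay": 0, "az": 0, "fingers": 0.33}, {"dx": 0, "dy": 0, "dz": -3, "ax": 0, "ay": 0, "az": 0, "fingers": 0.33}])

```text
time: 10.05
tcp_pos: [0.5592, 0.0477, 0.1788]
tcp_rot: [[0.984, 0.178, -0.001], [0.178, -0.984, -0.0], [-0.001, -0.0, -1.0]]
contact_force: [-0.3, -0.1, 0.3]
grip_width: 0.0617
```

Call:
step_arm(commands=[{"dx": -3, "dy": 3, "dz": -1, "ax": 0, "ay": 0, "az": 0, "fingers": 0.33}, {"dx": -3, "dy": 3, "dz": 0, "ax": 0, "ay": 0, "az": 0, "fingers": 0.33}, {"dx": -3, "dy": 3.5, "dz": 0, "ax": 0, "ay": 0, "az": 0, "fingers": 0.33}, {"dx": -1, "dy": 4, "dz": 0, "ax": 0, "ay": 0, "az": 0, "fingers": 0.33}, {"dx": 0, "dy": 4, "dz": 0, "ax": 0, "ay": 0, "az": 0, "fingers": 0.33}])

```text
time: 10.55
tcp_pos: [0.4903, -0.1437, 0.188]
tcp_rot: [[0.984, 0.178, -0.001], [0.178, -0.984, -0.0], [-0.001, -0.0, -1.0]]
contact_force: [2.4, 0.3, -0.4]
grip_width: 0.062
```

Call:
step_arm(commands=[{"dx": 0, "dy": 4, "dz": 0, "ax": 0, "ay": 0, "az": 0, "fingers": 0.33}, {"dx": 0, "dy": 4, "dz": 0, "ax": 0, "ay": 0, "az": 0, "fingers": 0.33}, {"dx": 0, "dy": 3, "dz": 0, "ax": 0, "ay": 0, "az": 0, "fingers": 0.33}, {"dx": 0, "dy": 0, "dz": 0, "ax": 0, "ay": 0, "az": 0, "fingers": 0.33}, {"dx": 0, "dy": 0, "dz": 0, "ax": 0, "ay": 0, "az": 0, "fingers": 0.33}])

```text
time: 11.05
tcp_pos: [0.5114, -0.2506, 0.1873]
tcp_rot: [[0.984, 0.176, -0.001], [0.176, -0.984, 0.0], [-0.0, -0.001, -1.0]]
contact_force: [-0.2, -0.1, -0.5]
grip_width: 0.062
```

```bash
python3 look.py h 1; python3 go.py
```

```text
t 11.15 stage TCP mm [-160.1 -248.   179.3] (z=tip) F stage [-0.4  0.3 -0.6] w 62.4
rot needed deg tool [-0.05  0.02  0.07]
```

View pics/hs.png

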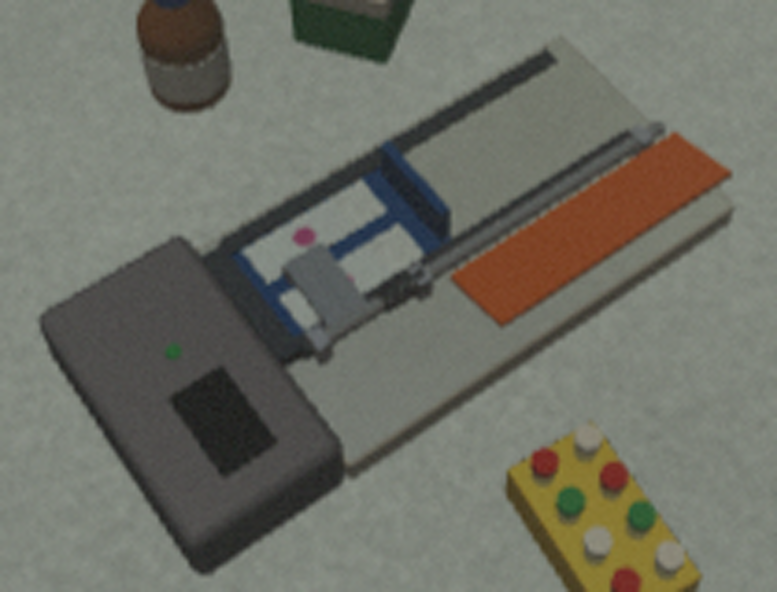

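View pics/ht.png

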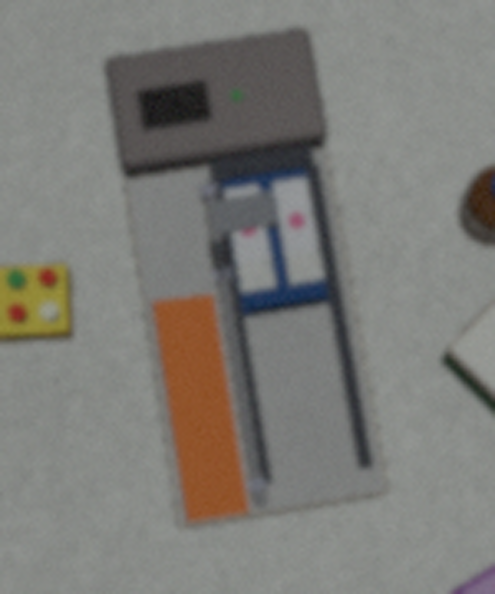

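The carrier's front is flush with the stop in the top view at (260,178), the foot rests on it at (248,212) and the plate is part-way up. The neighbouring things have not moved and the arm is clear, so I hand in.

```bash
python3 -c "
from station import finish_job
print(finish_job())"
```

```text
the job is handed in; nothing more can be done
None
```

The blue carrier is loaded and clipped in the imaging stage, and I handed the job in at about 11.2 s of the 38 s allowed.

- **What I did:** I pressed the thumb plate level with one fingertip and held it there. With the other fingertip I pushed the carrier by its lip, under the raised foot, to the end stop. I then backed off the lip with the plate still down, lifted so the clip came down, and withdrew.
- **Home against the stop:** Commanding several millimetres more moved the carrier less than 1 mm while the push force rose to 21 N. No gap to the stop shows in the pictures, and the lip was in the same place before and after release.
- **Clip:** The last pictures show the foot resting on the carrier and the plate part-way up. I judged this by eye; the clip angle was not measured.
- **Surroundings:** The tube rack is where it was in both final crops. The bottle and tip box are only partly in those crops, and the parts that show have not moved. The arm reads no contact force.
- **Disagreement:** The carrier stopped about 2 mm short of where my camera fit placed home. That is within the calibration error, and I relied on the force and the closed gap instead.

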